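# Line up the toe caps and hold the loupe over the glued strip

### The job

First slide the three toe caps up against the wooden stop strip, so that they stand in a straight row with their straight back edges flush with the strip, noses towards the robot. Then pick up the loupe and hold it level and still over the cap that has the rubber strip, the lens centred over the middle of that strip and at the height of the collar on the gauge post. Finish while still holding it there, touching nothing else with it, and leave the gauge, glue bottle, nested caps and pile of strips alone.

Things in the scene. Friction and masses are not known exactly. Their poses are not given: they have to be found in the camera images.
- stop: Wooden stop strip fixed to the bench beyond the caps: 25 mm thick (x), 370 mm long (y), 20 mm high. Origin: centre of its underside, at bench level. Its -x face, 12.5 mm from the origin, faces the robot and is the one the caps go against; y runs along the strip.
- cap_a: Plain pale green toe cap, a stiff domed shell on its rim, open at the back (+x) and below: 68 mm wide (y), 76 long (x), 45 high, 70 g. Origin at bench level on the axis of the half-round nose (radius 34 to 14 mm up, domed above): nose 34 mm to -x, straight back edge 42 mm to +x. Starts 20-50 mm short of the strip, askew, back to the strip; the caps stand about 125 mm apart in any order.
- cap_b: Plain toe cap, the same in shape, size, origin and axes as cap_a.
- cap_strip: Toe cap the same in shape, size, origin and axes as cap_a, with a black rubber edging strip, 16 mm wide and 2 mm proud, glued over it from side to side near its back edge.
- strip_mid (a point): Middle of the rubber strip on top of cap_strip: 31 mm to +x of that cap's origin (11 mm short of its back edge), 46.5 mm above the bench.
- loupe: Reading loupe lying flat on the bench, right or left of the caps, lens away from the robot: straight black handle 100 mm long (x -66 to +34), 16 wide (y), 20 high; round steel-rimmed lens 66 mm across and 14 high in front of it. About 110 g. Origin: underside of the handle at its grip point, within 10 mm of the centre of mass; x points from handle to lens, z up.
- lens (a point): Centre of the loupe's lens: 70 mm to +x of the loupe's origin and 7 mm above its underside.
- gauge: Height gauge fixed to the bench about 75 mm beyond the stop strip: round grey foot 60 mm across, upright steel rod 10 mm thick and 200 mm high. Origin: centre of its underside.
- focus_mark (a point): Centre of the dark steel collar (36 mm across, 8 mm thick) clamped on the gauge rod, 100 to 160 mm above the bench: its height is the focal height for the lens centre. The collar stays where it is set; do not touch it.
- glue_bottle: White glue bottle, 38 mm across, 110 mm high, standing on the other side of the caps from the loupe. Origin: centre of its underside. Leave alone.
- cap_stack: Column of five nested toe caps lying beyond the strip on the right, 176 mm long (x from -34 to +142 mm), 68 mm wide, 47 mm high. Origin: at bench level in the first cap. Leave alone.
- strip_pile: Pile of loose black rubber edging strips beyond the strip on the left, about 110 by 85 mm, up to 15 mm high. Origin: centre of its underside. Leave alone.
Things that resemble listed ones, but are neither listed nor needed, are in the scene too. Leave any orange, pink or purple look-alike of the cap_a alone.

How it is judged (in metres and radians):
On the way, in this order (a step that is already met when the one before it is completed fails the run):
1. the three caps stand in a row, flush with the stop strip (x of cap_a in the frame of stop between -0.0595 and -0.05 m and y of cap_a in the frame of stop between -0.185 and 0.185 m and angle between the x axis of each of cap_a, cap_b, cap_strip and the x axis of stop, either way round below 0.08 rad and angle between each of cap_a, cap_b, cap_strip's own z axis and vertical below 0.1 rad and x of cap_b in the frame of stop between -0.0595 and -0.05 m and y of cap_b in the frame of stop between -0.185 and 0.185 m and x of cap_strip in the frame of stop between -0.0595 and -0.05 m and y of cap_strip in the frame of stop between -0.185 and 0.185 m), for 0.2 s.
2. the loupe is lifted clear of the bench (height (world z) of lens above 0.05 m and contact force between the fingers and loupe above 0.5 N), for 0.2 s.
At the end, for the whole second after the job is handed in: Caps upright on the strip, noses to the robot, backs within 5 mm of it and 4.5 degrees of square; fingers hold the loupe still, within 8 degrees of level, lens centre within 15 mm horizontally of the rubber strip's middle and 10 mm of the collar's height, touching nothing else (all of step 1 and horizontal distance between lens and strip_mid below 0.015 m and z of lens in the frame of focus_mark between -0.01 and 0.01 m and angle between loupe's own z axis and vertical below 0.14 rad and linear speed of loupe below 0.02 m/s and contact force between the fingers and loupe above 0.5 N and contact force between loupe and gauge below 0.1 N and contact force between loupe and stop below 0.1 N and contact force between loupe and cap_a below 0.1 N and contact force between loupe and cap_b below 0.1 N and contact force between loupe and cap_strip below 0.1 N); the arm keeps its last pose, push and grip.
It fails at once if the gauge collar is moved (distance of focus_mark from where it was at the start of the episode above 0.005 m).
It fails at once if the glue bottle is moved (distance of glue_bottle from where it was at the start of the episode above 0.03 m).
It fails at once if the nested column of caps is moved (distance of cap_stack from where it was at the start of the episode above 0.03 m).
It fails at once if the pile of strips is moved (distance of strip_pile from where it was at the start of the episode above 0.03 m).
It also fails if it takes over 72 s, if anything falls off the work surface, if the arm or the gripper's body presses on something with over 40 N, if the wrist force passes 120 N, or if a joint passes its speed limit or range.

### The arm

A 6-joint arm with a two-finger parallel gripper is mounted at the origin on the work surface. World frame = base frame: x ahead of the robot, y to its left, z up, the work surface at z = 0. Lengths are in mm, angles in rad, forces in N, time in s.
With the tool pointing down it reaches from about 350 to 975 mm from the base axis. Payload 7.1 kg.
Tool frame: the origin (TCP) lies on the front face of the gripper's body, between the roots of the fingers; the fingertips stand 80 mm ahead of it and the grasp point (between the pads) lies 61 mm ahead of it (env.tips_ahead is the distance from the TCP to the fingertips, in mm); z points along the fingers, y is the line along which they close (so a half turn about z gives the same grasp; the last joint's range is limited). The gripper opens to 88 mm and grips with 3 to 60 N. Pads are 20 mm wide; open, the fingers measure 115 mm over their backs; the gripper's body (75 mm by 178 mm) begins 61 mm behind the grasp point.
Start: joints at [-1.251, 0.423, 1.63, -0, 1.089, -0.019], TCP at [207.739, -589.449, 302.675] pointing down, gripper open.
Joint ranges: [-3, 3], [-0.9, 2.11], [0.09, 2.58], [-1.31, 4.45], [0.11, 2.69], [-2.54, 2.54]. Speed limits (rad/s): [2.39, 2.39, 3.01, 3.14, 3.14, 3.14].

### API

Orientations are given as a unit quaternion [x, y, z, w].
In Python, from station import env, set_gripper, viewer, workorder gives the robot as it stands. Calls block until the motion is done:
- env.reach(position, orientation): joint-space move of the TCP to a pose.
- env.move_l(position, rot=None, rate=150, f_stop=None): straight line of the TCP; rot=None keeps the orientation; rate is the mean speed in mm/s. With f_stop (N) it stops when the force on the tool has changed by that much, and returns True; else False.
- env.move_joints(angles): joint-space move.
- set_gripper(opening): finger opening in mm; the grip force is fixed at half the most; returns when the fingers have stopped.
- env.hold(seconds).
- env.ik(position, orientation): joint angles nearest the present ones, or None.
- env.read_state(): the state.
- viewer.camera(name): name is "side" or "top"; returns the picture (480x640x3 uint8, blue, green, red); there is no depth.
- viewer.camera_params(name): a dict with "fx", "fy", "cx", "cy" (pixels), "dist" ([k1, k2, p1, p2, k3] as OpenCV has them; the pictures are not rectified), "pose" (4x4, takes a point from camera to world coordinates). Camera axes: x right, y up, looking along -z (the intrinsics and any distortion apply to the point x, -y, -z); pixel columns grow to the right and rows downward; lengths in mm; the calibration is good to about 2 mm. A picture is of the moment at which its call begins. camera_params takes no time and is no camera call.
A pose or a line that the arm cannot do raises env.IKError and nothing moves.
- workorder.sign_off(): hands the job in; it is judged then, once.
The state is a dict: "time_s": time; "qpos": joint angles; "dq": joint speeds; "tau": joint torques, N m; "tool_pos": TCP position; "orientation": TCP orientation; "force": force on the tool from outside, world axes, zero at the start; "wrist_torque": the same for the moment, N m; "width": finger opening in mm; "grip_force": force on a finger pad.
Only numpy, scipy, OpenCV 4.12 (cv2) and the standard library are available. Lean on these libraries where they do the work, as an engineer would, in place of code of your own. Each camera call takes 0.05 s, during which the arm holds its last target. There are 200 camera calls.

## Working session

There is one attempt and no reset: what is moved stays moved. The work goes in short steps, each a Python script; the robot and the scene stay as the last script left them, time stands still between calls to the robot, and variables do not carry over. Pictures are saved under pics/ and viewed, at most 10 in all, crops included, and the job is handed in when it is done.

```bash
mkdir -p pics; ls
python3 - <<'E'
from station import env,viewer
import cv2
for n in("top","side"):
    cv2.imwrite(f"pics/{n}0.png",viewer.camera(n)); p=viewer.camera_params(n); print(n,{k:(v.tolist() if hasattr(v,'tolist') else v) for k,v in p.items()})
s=env.read_state();print(s['time_s'],s['orientation'],s['width'])
E
```

```text
pics
top {'fx': 561.6682666685384, 'fy': 561.6682666685384, 'cx': 324.22260478818083, 'cy': 248.52214087991487, 'dist': [-0.1172515859547014, 0.0, 0.0, 0.0, 0.0], 'pose': [[-0.01706129654353959, 0.9832914948447458, -0.18123671903408187, 365.3089118698587], [-0.9998345075697374, -0.01792304085341087, -0.0031180249113665097, -0.9858137321474745], [-0.006314240495446692, 0.18115352818135308, 0.9834345578605692, 1244.501811612838], [0.0, 0.0, 0.0, 1.0]]}
side {'fx': 521.8159112418252, 'fy': 521.8159112418252, 'cx': 326.7214146850354, 'cy': 246.6051604723397, 'dist': [-0.15064217762036056, 0.0, 0.0, 0.0, 0.0], 'pose': [[-0.9830146793579891, 0.10179010542900455, -0.15271186791949778, 400.51824374364935], [-0.18348753926506406, -0.5623379770611864, 0.8062929507872335, 782.1380451653151], [-0.0038030384117898144, 0.8206185313478394, 0.5714637021783219, 645.3549458812759], [0.0, 0.0, 0.0, 1.0]]}
0.1 [ 9.85683941e-01  1.68602269e-01 -1.15790701e-04 -6.55507424e-04] 88.13293951859828
```

View pics/top0.png

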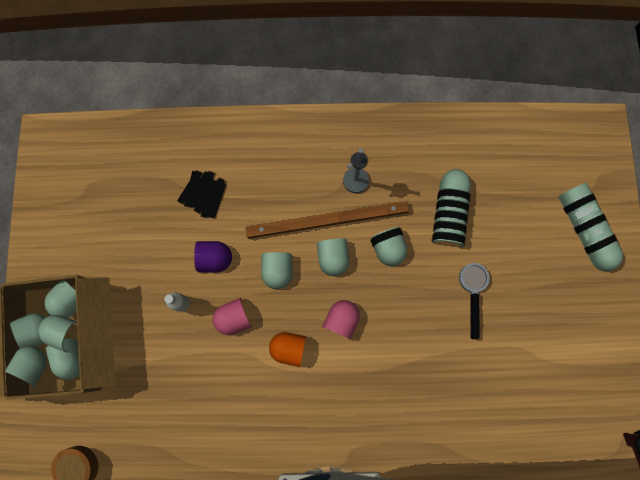

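View pics/side0.png

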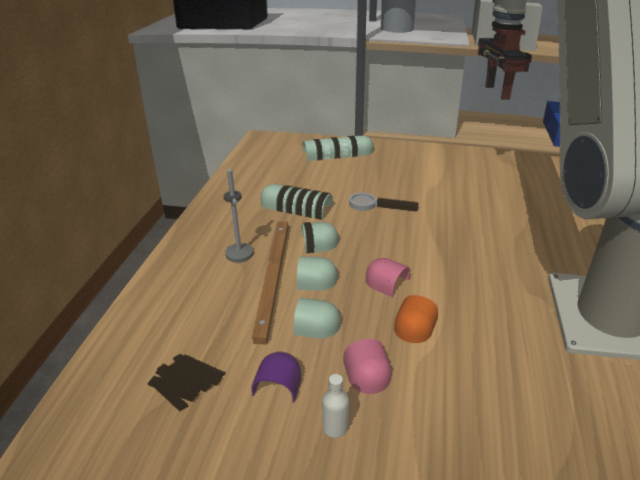

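The top view shows the strip from (247,232) to (411,208). The green caps are at (277,268), (333,257) and, with the black band, (390,247). The loupe lens is at (475,278), its handle end at (475,338), and the collar is near (359,160). 

The orange (288,349), pink (231,317) and (342,319) and purple (212,257) caps are look-alikes, to be left alone. The green caps in the box at left and the far column on the right aren't meant either. An enlarged crop should confirm this.

Run:
```python
import cv2
i=cv2.imread("pics/top0.png")[145:345,235:501]
cv2.imwrite("pics/crop0.png",cv2.resize(i,None,fx=3,fy=3,interpolation=cv2.INTER_CUBIC))
i=cv2.imread("pics/side0.png")[150:350,210:430]
cv2.imwrite("pics/crop1.png",cv2.resize(i,None,fx=3,fy=3,interpolation=cv2.INTER_CUBIC))
```

```text
(no output)
```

View pics/crop0.png

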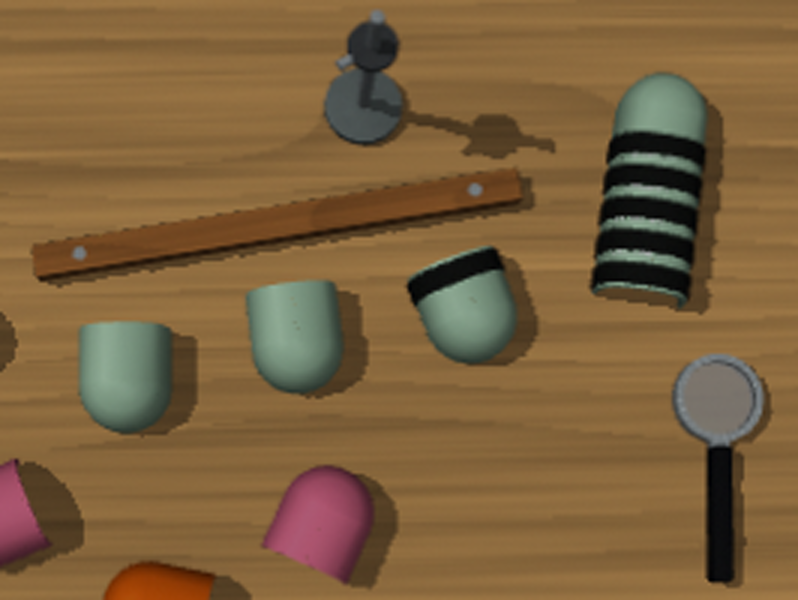

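View pics/crop1.png

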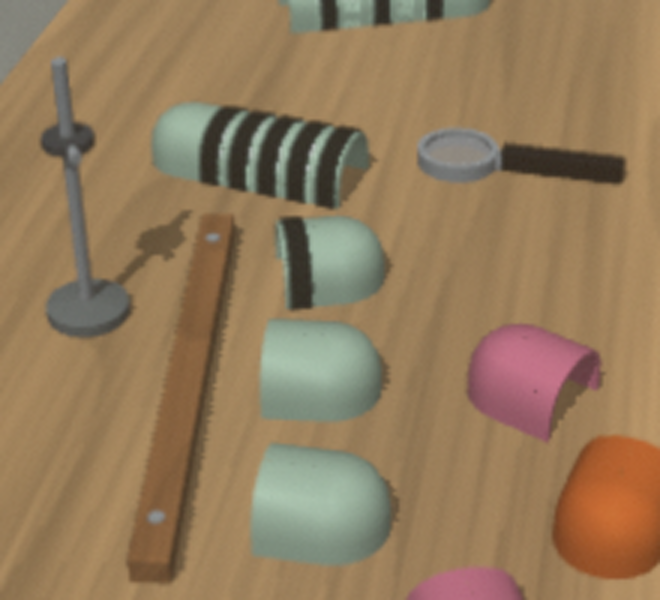

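The crops confirm this. The three green domed caps stand one by one before the strip, and the banded one is at top-pixel (389,247). The look-alikes are different colours. Next: fit poses from the silhouettes and triangulate the collar.

```bash
cat > h.py <<'E'
import numpy as np,cv2
from scipy.optimize import minimize,least_squares
from scipy.spatial.transform import Rotation as R
from station import env,viewer,set_gripper,workorder
P={n:viewer.camera_params(n) for n in("top","side")}
def KD(n):
    p=P[n];return np.array([[p['fx'],0,p['cx']],[0,p['fy'],p['cy']],[0,0,1.]]),np.array(p['dist'])
def proj(n,X):
    M=np.linalg.inv(np.array(P[n]['pose']));X=np.atleast_2d(X)
    c=(X@M[:3,:3].T+M[:3,3])*[1,-1,-1]
    K,D=KD(n);return cv2.projectPoints(c.reshape(-1,1,3),np.zeros(3),np.zeros(3),K,D)[0][:,0]
def ray(n,uv):
    K,D=KD(n);q=cv2.undistortPoints(np.array(uv,float).reshape(1,1,2),K,D)[0,0]
    T=np.array(P[n]['pose']);return T[:3,3],T[:3,:3]@[q[0],-q[1],-1]
def at(n,uv,z):
    o,d=ray(n,uv);return o+d*(z-o[2])/d[2]
def capshape(xmax):
    t=np.linspace(-np.pi/2,np.pi/2,25);pts=[]
    for x in(0,xmax): 
        pts+=[(x,34*np.sin(a),14+31*np.cos(a)) for a in t]+[(x,34,0),(x,-34,0)]
    for a in t:
        for e in np.linspace(0,np.pi/2,10): pts.append((-34*np.cos(a)*np.cos(e),34*np.sin(a)*np.cos(e),14+31*np.sin(e)))
        pts.append((-34*np.cos(a),34*np.sin(a),0))
    return np.array(pts)
def green(n,img):
    h=cv2.cvtColor(img,cv2.COLOR_BGR2HSV);return cv2.inRange(h,(55,35,25),(95,255,255))
def sil(n,p,xmax):
    c,s=np.cos(p[2]),np.sin(p[2]);X=capshape(xmax)
    W=np.c_[p[0]+c*X[:,0]-s*X[:,1],p[1]+s*X[:,0]+c*X[:,1],X[:,2]]
    h=cv2.convexHull(proj(n,W).astype(np.float32))
    m=np.zeros((480,640),np.uint8);cv2.fillPoly(m,[np.round(h*16).astype(np.int32)],255,cv2.LINE_AA,4);return m
def fitcap(n,img,p0,xmax=42):
    """p0: x,y,yaw. fit to green component under p0"""
    nc,lab=cv2.connectedComponents(green(n,img));u,v=np.round(proj(n,[[p0[0],p0[1],45]])[0]).astype(int)
    m=(lab==lab[v,u])*255.
    sc=np.array([5,5,.1]);f=lambda q:np.abs(sil(n,p0+q*sc,xmax)-m).sum()/255
    r=min((minimize(f,[0,0,y],method='Nelder-Mead',options=dict(initial_simplex=np.array([0,0,y])+np.vstack([np.zeros(3),3*np.eye(3)]),maxiter=200)) for y in(-2,0,2)),key=lambda r:r.fun)
    return p0+r.x*sc,r.fun,m.sum()/255
def cr(n,u,v): # crop px->image px
    o={'top':(235,145),'side':(210,150)}[n];return((u+.5)/3-.5+o[0],(v+.5)/3-.5+o[1])
def tri(a,b):
    (o1,d1),(o2,d2)=ray('top',a),ray('side',b)
    t=np.linalg.lstsq(np.c_[d1,-d2],o2-o1,rcond=None)[0];x,y=o1+d1*t[0],o2+d2*t[1];return(x+y)/2,np.linalg.norm(x-y)
def down(yaw): # tool x along heading yaw in world, z down, y closes across
    return (R.from_euler('z',yaw)*R.from_euler('x',np.pi)).as_quat()
E
python3 - <<'E'
from h import *
np.set_printoptions(precision=1,suppress=True)
L,Rr=at('top',cr('top',36,260),20),at('top',cr('top',520,186),20)
s1,s2=at('top',cr('top',80,254),20),at('top',cr('top',475,190),20)
print("stop ends",L,Rr,np.linalg.norm(L-Rr),"yaw",np.arctan2(*( (L-Rr)[[1,0]]))-np.pi/2,"screws",s1,s2,np.arctan2(*((s1-s2)[[1,0]]))-np.pi/2)
print("front top edge",at('top',cr('top',40,276),20),at('top',cr('top',521,201),20))
print("side: ", at('side',cr('side',155,517),20),at('side',cr('side',212,238),20))
for n in('top','side'):
  img=cv2.imread(f'pics/{n}0.png')
  for nm,c,x in(('l',(126,370),42),('m',(295,335),42),('strip',(470,320),23)):
    p=at('top',cr('top',*c),30);print(n,nm,*fitcap(n,img,np.array([p[0],p[1],0]),x))
print("lens",at('top',cr('top',719,399),10),at('side',cr('side',458,155),10))
print("handle",at('top',cr('top',720,450),20),at('top',cr('top',720,580),20))
print("foot",at('top',cr('top',364,105),8),at('side',cr('side',88,305),8))
print("collar",*tri(cr('top',373,46),cr('side',67,139)))
print("bottle top",at('top',(172,299),110))
E
```

```text
stop ends [633.2 175.7  20. ] [ 683.4 -187.5   20. ] 366.58750738181914 yaw 0.13732670068648667 screws [637.2 142.8  20. ] [ 680.9 -153.4   20. ] 0.1464851740248947
front top edge [621.  172.6  20. ] [ 671.8 -187.7   20. ]
side:  [637.7 146.6  20. ] [ 680.9 -148.8   20. ]
top l [539.6 112.5  -0.1] 152.46666666666667 949.0
top m [567.3 -16.4   0.1] 140.92156862745097 950.0
top strip [ 587.5 -145.7    0.4] 91.13333333333334 722.0
side l [674.2 418.9  -6.5] 304170.6392156863 307173.0
side m [542.6 389.5  -6.8] 304144.031372549 307173.0
side strip [188.1 334.   -2.4] 304787.44705882354 307173.0
lens [ 520.7 -330.6   10. ] [ 520.3 -319.6   10. ]
handle [ 481.7 -326.3   20. ] [ 387.2 -320.8   20. ]
foot [752.5 -72.7   8. ] [750.7 -66.7   8. ]
collar [753.9 -72.6 138.6] 0.01644344005583913
bottle top [475.2 315.4 110. ]
```

Everything agrees with the given sizes: strip yaw about 0.141 rad, cap gaps about 35–46 mm, caps about 130 mm apart, gauge 95 mm beyond the strip's centre line, collar z about 138. Now I'll push with the fingers opened 36 mm, cradling each nose.

```bash
cat >> h.py <<'E'
YAW=.141;C=np.array([658.5,-5.7]);n_=np.array([np.cos(YAW),np.sin(YAW)]);t_=np.array([-n_[1],n_[0]])
def st(x,y,z): return [*(C+x*n_+y*t_),z]
E
python3 - <<'E'
from h import *
set_gripper(36)
q0=np.array(env.read_state()['qpos'])
c=[]
for y in(YAW,YAW+np.pi):
    j=env.ik(st(-150,-128,150),down(y)); c.append((9 if j is None else abs(j[5]),y)); print(y,j)
q=down(min(c)[1])
for cx,cy in((-90,-128.7),(-91.8,2.2),(-101,133.7)):
    xs=cx-34-10-16
    env.reach(st(xs,cy,170),q); env.move_l(st(xs,cy,86),rate=120)
    r=env.move_l(st(-75,cy,86),rate=45,f_stop=10)
    s=env.read_state();p=np.array(s['tool_pos']);print(r,(p[:2]-C)@n_,(p[:2]-C)@t_,p[2],np.round(s['force'],1),s['time_s'])
    env.move_l(st(xs,cy,86),rate=120); env.move_l(st(xs,cy,170),rate=200)
env.move_l(st(-230,134,250),rate=250)
print(env.read_state()['time_s'])
cv2.imwrite('pics/t1full.png',viewer.camera('top'));cv2.imwrite('pics/side1.png',viewer.camera('side'))
i=cv2.imread('pics/t1full.png')[145:345,235:501]
cv2.imwrite("pics/crop2.png",cv2.resize(i,None,fx=3,fy=3,interpolation=cv2.INTER_CUBIC))
E
```

```text
0.141 [-3.04594189e-01  5.38788693e-01  1.88444751e+00 -4.44089210e-16
  7.18356447e-01  1.12520214e+00]
3.282592653589793 [-0.30459419  0.53878869  1.88444751  0.          0.71835645 -2.01639052]
True -97.115212342898 -128.15290841812927 85.3411356557624 [-1.1 -1.2  1.8] 5.0167
True -90.5980183816976 2.31564506202471 85.3911854918878 [-0.2 -0.9  1.3] 8.8583
True -93.0143689435263 133.51388708700205 85.45056273111062 [-1.3 -0.6  2. ] 12.9083
14.7667
```

View pics/crop2.png

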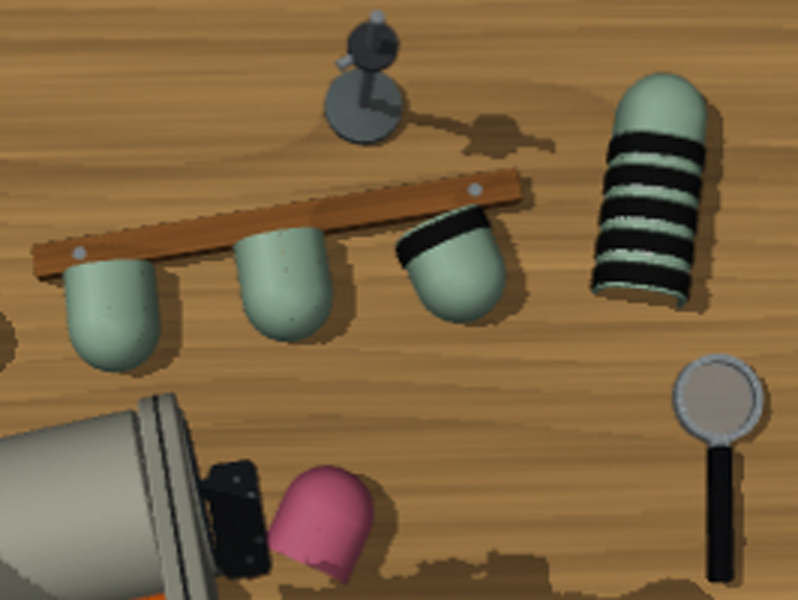

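The caps reached the strip, but the cradle jammed them on one corner, so they are still askew (banded cap back edge (398,255)–(483,207) in the crop). To fix that, I'll straddle each cap, close on its straight sides with the gripper square to the strip, and push it home.

Run:
```python
from h import *
set_gripper(88)
q=down(YAW)
for cx,cy in((-54+14,131.5),(-53+14,2),(-58+14,-125.5)):
    env.reach(st(cx,cy,180),q); r0=env.move_l(st(cx,cy,87),rate=110,f_stop=15)
    if r0: print("blocked",cx,cy,env.read_state()['tool_pos']);env.move_l(st(cx,cy,180));continue
    set_gripper(60);w=env.read_state()['width']
    r=env.move_l(st(cx+25,cy,87),rate=30,f_stop=10)
    s=env.read_state();p=np.array(s['tool_pos']);print(w,r,(p[:2]-C)@n_,(p[:2]-C)@t_,p[2],np.round(s['force'],1),s['time_s'])
    set_gripper(88); env.move_l([p[0],p[1],180],rate=150)
env.move_l(st(-230,-250,250),rate=250)
print(env.read_state()['time_s'])
cv2.imwrite('pics/t2full.png',viewer.camera('top'));cv2.imwrite('pics/side2.png',viewer.camera('side'))
a=cv2.imread('pics/t2full.png')[195:345,235:502];b=cv2.imread('pics/side2.png')[150:350,210:477]
cv2.imwrite("pics/crop3.png",np.vstack([cv2.resize(x,None,fx=2.2,fy=2.2)[:340] for x in(a,b)])[:600] if 0 else cv2.resize(a,None,fx=3,fy=3,interpolation=cv2.INTER_CUBIC))
```

```text
68.08038014406527 True -39.390918986045705 131.54120340547712 87.56912670759564 [-1.2 -0.4  4.9] 18.3333
67.71160577975778 True -38.48886827298496 1.8875375728224628 87.57447681298144 [-0.3 -0.6  5.6] 21.9167
72.60278739380121 True -43.07826859409163 -125.676761205888 87.78337941646622 [-0.9  0.1  5.4] 25.475
27.8
```

View pics/crop3.png

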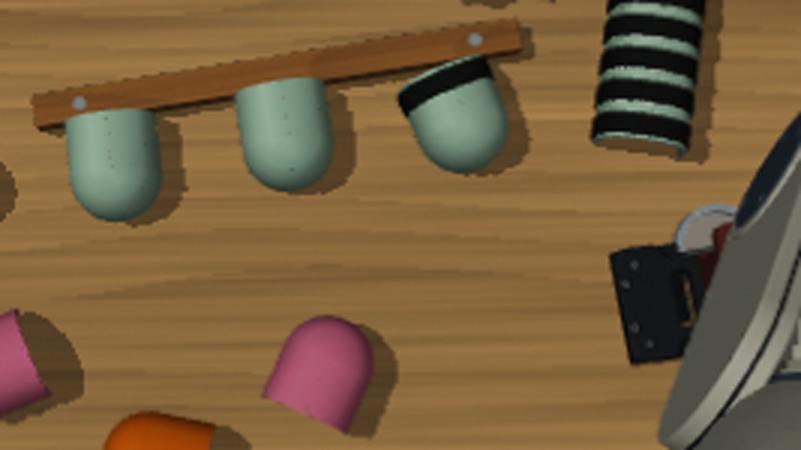

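Now I'll measure how square they are, fitting the silhouettes with a Otsu-cleaned mask.

Run:
```python
from h import *
np.set_printoptions(precision=3,suppress=True)
img=cv2.imread('pics/t2full.png')
vis=img.copy()
for nm,x,y,xm in(('l',-54,131,42),('m',-54,2,42),('s',-58,-128,23)):
    p,f,a=fitcap('top',img,np.array([*st(x,y,0)[:2],YAW]),xm)
    d=p[:2]-C;print(nm,d@n_,d@t_,p[2]-YAW,f,a,(sil('top',p,xm)>127).sum())
    cs,_=cv2.findContours((sil('top',p,xm)>127).astype(np.uint8),0,1);cv2.drawContours(vis,cs,-1,(0,0,255),1)
    m=green('top',img)
    cs,_=cv2.findContours(m,0,1);cv2.drawContours(vis,cs,-1,(255,0,0),1)
cv2.imwrite('pics/fit.png',cv2.resize(vis[195:295,235:435],None,fx=4,fy=4,interpolation=cv2.INTER_NEAREST))
```

```text
l -55.08757135757443 132.5005394498339 -0.028935042261454366 141.91764705882352 957.0 1092
m -52.69325031250648 3.5777695373396257 -0.03916537945615714 142.1843137254902 949.0 1085
s -57.58602287114135 -128.6319101518648 0.364344237471003 90.12549019607843 726.0 799
```

View pics/fit.png

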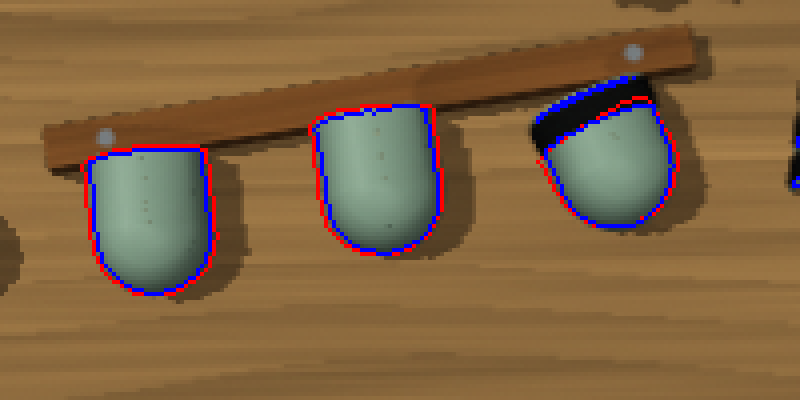

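The fits are good. Left and middle are near flush (−0.03 and −0.04 rad); the banded cap is still about 0.35 rad off. The pads caught its rubber edge while its corner was jammed. I'll grip it along its own yaw, back it off, turn it square and push; then I'll redo the other two with a small back-off.

Run:
```python
from h import *
set_gripper(88)
def do(x,y,rel):
    q,qa=down(YAW),down(YAW+rel)
    cx,cy=x+10*np.cos(rel),y+10*np.sin(rel)
    env.reach(st(cx,cy,160),qa)
    if env.move_l(st(cx,cy,88),rate=110,f_stop=15): print("blocked",env.read_state()['tool_pos']);env.move_l(st(cx,cy,160));return
    set_gripper(60);w=env.read_state()['width']
    if rel: env.move_l(st(cx-14,cy,88),rate=60);env.move_l(st(cx-16,cy,88),q,rate=10)
    else: env.move_l(st(cx-6,cy,88),rate=50)
    env.hold(.2)
    r=env.move_l(st(-20,cy,88),rate=35,f_stop=14)
    s=env.read_state();p=np.array(s['tool_pos']);print(w,s['width'],r,(p[:2]-C)@n_,(p[:2]-C)@t_,p[2],np.round(s['force'],1),s['time_s'])
    set_gripper(88); env.move_l([p[0],p[1],160],rate=150)
do(-58,-128.4,.33);do(-53.5,2.5,0);do(-55,132,0)
env.move_l(st(-250,60,250),rate=300)
print(env.read_state()['time_s'])
img=viewer.camera('top');cv2.imwrite('pics/t3full.png',img);cv2.imwrite('pics/side3.png',viewer.camera('side'))
vis=img.copy()
for nm,x,y,xm in(('l',-54,131,42),('m',-54,2,42),('s',-55,-128,23)):
    p,f,a=fitcap('top',img,np.array([*st(x,y,0)[:2],YAW]),xm)
    d=p[:2]-C;print(nm,d@n_,d@t_,p[2]-YAW,f,a)
cv2.imwrite('pics/fit2.png',cv2.resize(vis[195:345,235:501],None,fx=3,fy=3,interpolation=cv2.INTER_CUBIC))
```

```text
68.84905811043302 68.72754770350372 True -41.78479598493561 -125.24779930708344 88.76274033362155 [-0.7  0.1  6.3] 32.1583
67.73795252993538 67.99106007894322 True -48.70679681666589 2.367322525529119 88.6533946084284 [-2.2  0.1  4.4] 35.8917
68.19667272552624 68.21252604217206 True -50.10680033926875 132.08630821786295 88.63386859935434 [-1.2  0.1  6.5] 39.6583
41.725
l -61.6790276414804 133.7332319225814 -0.019345259699147743 134.1450980392157 965.0
m -59.59558383280726 3.1322327609718412 -0.03747906850354346 133.09019607843138 954.0
s -54.69176905121687 -124.82797039704056 -0.036479258637159354 93.25098039215686 740.0
```

View pics/fit2.png

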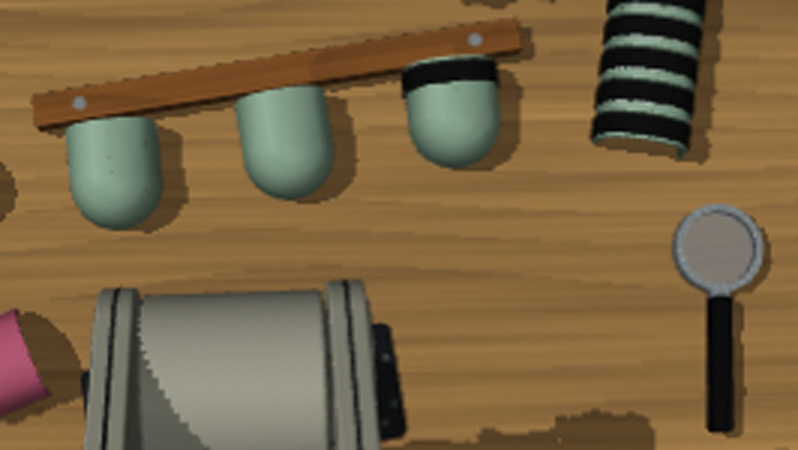

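The banded cap is now seated square. The other two stopped early, a false force trip while gripped, leaving gaps of about 6 mm. They are square already, so a plain nose push seats them; I'll then go straight over the loupe.

Run:
```python
from h import *
set_gripper(36);q=down(YAW)
for x,y in((-61.5,132.5),(-59.6,2.8)):
    xs=x-34-10-12
    env.reach(st(xs,y,140),q);env.move_l(st(xs,y,87),rate=150)
    r=env.move_l(st(-80,y,87),rate=50,f_stop=10)
    s=env.read_state();p=np.array(s['tool_pos']);print(r,(p[:2]-C)@n_,(p[:2]-C)@t_,s['time_s'])
    p=p[:2]-15*n_;env.move_l([*p,87],rate=120);env.move_l([*p,150],rate=200)
env.reach([455,-325,170],down(-.06))
set_gripper(60)
print(env.read_state()['time_s'])
img=viewer.camera('top');cv2.imwrite('pics/t4full.png',img)
for nm,x,y,xm in(('l',-54,131,42),('m',-54,2,42),('s',-55,-125,23)):
    p,f,a=fitcap('top',img,np.array([*st(x,y,0)[:2],YAW]),xm)
    d=p[:2]-C;print(nm,p,d@n_,d@t_,p[2]-YAW,f)
```

```text
True -92.29408667785061 132.33485671070173 44.575
True -90.63467153169209 2.9473321554769907 46.925
49.4667
l [5.85487370e+02 1.18490851e+02 1.22246280e-01] -54.83510455420911 133.21907924447208 -0.018753719669264896 134.23529411764707
m [ 6.05893818e+02 -8.97616185e+00  1.03292559e-01] -52.544525563189104 4.149269181144525 -0.03770744131321688 131.6078431372549
s [ 6.21905228e+02 -1.37050966e+02  1.01769900e-01] -54.69078300976334 -124.90465073788612 -0.03923010023365284 92.23529411764706
```

All caps are seated (stop-frame x −54.8, −52.5, −54.7; |yaw| < 0.04). Next, grip the loupe and carry it over.

Run:
```python
from h import *
# collar height check: gauge axis from foot as each camera sees it
for n,f,c in(('top',(364,105),(373,46)),('side',(88,305),(67,139))):
    b=at(n,cr(n,*f),8);z=np.arange(90,170,.5)
    e=[np.linalg.norm(proj(n,[[b[0],b[1],k]])[0]-cr(n,*c)) for k in z];print(n,"collar z",z[np.argmin(e)],min(e))
yaw=-.066;g=np.array([520.7,-330.6])-70*np.array([np.cos(yaw),np.sin(yaw)]);q=down(yaw)
env.reach([*g,120],q)
if env.move_l([*g,84],rate=80,f_stop=12): print('blocked',env.read_state()['tool_pos'])
set_gripper(0);s=env.read_state();print(s['width'],s['grip_force'],s['tool_pos'],s['time_s'])
if s['width']>10:
    env.move_l([*g,175],rate=120);env.hold(.3)
    T=np.array([652.7,-133]);p=T-70*n_
    env.reach([*p,216],down(YAW));env.hold(.3)
    s=env.read_state();print(s['width'],s['grip_force'],s['tool_pos'],s['time_s'])
a,b=viewer.camera('top'),viewer.camera('side');cv2.imwrite('pics/t5.png',a);cv2.imwrite('pics/s5.png',b)
cv2.imwrite('pics/f5.png',np.hstack([cv2.resize(a[130:300,320:450],None,fx=3,fy=3,interpolation=2),cv2.resize(b[140:310,200:330],None,fx=3,fy=3,interpolation=2)]))
```

```text
top collar z 142.5 0.19276100968380228
side collar z 142.5 0.39098543949033315
15.699831808488454 29.97775822877884 [ 450.8891457  -326.01600758   84.08456975] 51.1833
15.711971498534414 29.97087210416794 [ 582.86780194 -143.90989309  215.7748533 ] 53.6083
```

View pics/f5.png

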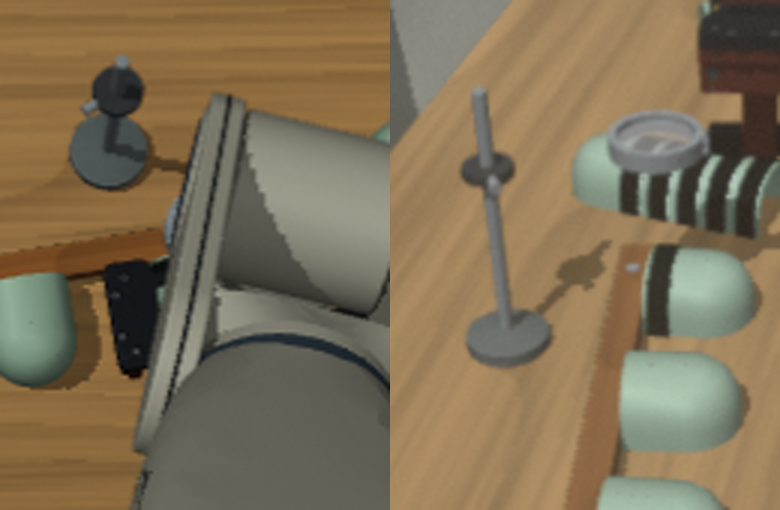

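The loupe is held level over the banded cap, with the lens at about (289,186) in the side view. I'll check this against the expected projection, using side-view offsets relative to the gauge and the banded cap.

Run:
```python
from h import *
np.set_printoptions(precision=1,suppress=True)
sf=lambda u,v:((u+.5)/3-.5+200,(v+.5)/3-.5+140)
lens=sf(268,140)
print("lens px",lens,"pred",proj('side',[[652.7,-133,138.8]])[0],"at z138.8:",at('side',lens,138.8),"strip top via side",[at('side',sf(*p),46.5) for p in((268,258),(275,275))])
print("pred strip_mid px crop",(proj('side',[[652.7,-133,46.5]])[0]-[200,140])*3)
print("collar px pred at 138.6/142.5",[(proj('side',[[752.5,-72.7,z]])[0]-[200,140])*3 for z in(138.6,142.5)],"foot pred",(proj('side',[[752.5,-72.7,8]])[0]-[200,140])*3)
```

```text
lens px (289.0, 186.33333333333334) pred [288.6 185.8] at z138.8: [ 651.3 -130.8  138.8] strip top via side [array([ 654.1, -125.3,   46.5]), array([ 643.9, -104.7,   46.5])]
pred strip_mid px crop [271.5 251.5]
collar px pred at 138.6/142.5 [array([ 98.1, 168.2]), array([ 97.5, 163. ])] foot pred [117.3 329. ]
```

The lens matches its prediction within 1 px, and it sits over the band's middle within about 3 mm. The collar estimates (138.6 to 142.5) centre on about 140.5 mm, so I'll raise the loupe 2 mm and hand in.

Run:
```python
from h import *
p=np.array(env.read_state()['tool_pos']);env.move_l([p[0],p[1],p[2]+2],rate=10);env.hold(.5)
s=env.read_state();print(s['tool_pos'],s['grip_force'],s['time_s'])
print(workorder.sign_off())
```

```text
[ 583.10158341 -143.51025732  217.85266454] 29.97091054916382 54.5583
the job is handed in; nothing more can be done
None
```

I handed the job in at about 54.6 s of the 72 s limit, and the hand-in did not report a verdict: by my measurements the three caps stand flush and square against the strip, and the loupe is held still over the middle of the rubber strip (within about 3 mm), with the lens at about 141 mm against a collar I measured at 138.6–142.5 mm.

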